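# Snap the lid onto the tub of tomatoes

### The job

Pick up the red lid by its knob, set it on the tub of red tomatoes without dropping or slamming it, and press it straight down until it snaps under the tub's clips and sits level and fully down on the rim all round, then let go. Leave the green lid and the spice jar where they are.

Things in the scene. Friction and masses are not known exactly. Their poses are not given: they have to be found in the camera images.
- red_lid_knob (a point): Centre of the loose red lid's knob (upright cylinder, 32 mm diameter, 34 mm tall), half-way up; z up. Below it: a step 80 mm wide, its top 17 mm below this point; a flange 100 mm wide, underside 31 mm below; a white tapered plug 20 mm deep, 87 mm wide at the flange, 72 mm at its foot. Stands on its plug, this point 51 mm over the counter. About 60 g, fits any way round.
- tomato_tub_rim (a point): Centre of the mouth, at rim height, of the fixed clear tub of red tomatoes (not the limes); z up. 75 mm tall, mouth 90 mm inside. Four grey spring clips round the rim, to 60 mm from its axis, tops 14 mm over it. A loose lid rests on them, maybe askew, knob centre 37 to 43 mm above this point; a straight push of 3 to 10 N snaps it past; fully down, knob centre is 31 mm above.
- green_lid_knob (a point): Centre of the knob of the loose green lid, same shape and size as the red one, standing on the counter on its plug; not to be moved.
- spice_jar_mid (a point): Middle (half-way up) of a small spice jar with a black cap standing upright on the counter, 42 mm in diameter and 90 mm tall; not to be moved.
There are look-alikes about, which are no part of the job. What is shaped like the part that bears red_lid_knob but brown or pink is not meant.

How it is judged (in metres and radians):
At the end, for the whole second after the job is handed in: The red lid sits on the tomato tub: knob centre within 12 mm of the tub's axis and no more than 3.5 mm above its fully seated height of 31 mm over the rim, lid level within 0.1 rad (6 degrees) (horizontal distance between red_lid_knob and tomato_tub_rim below 0.012 m and z of red_lid_knob in the frame of tomato_tub_rim between 0.026 and 0.0345 m and angle between red_lid_knob's own z axis and vertical below 0.1 rad); the robot touches nothing.
It fails at once if the red lid is dropped or slammed onto the tub (moves faster than 0.6 m/s just over it) (linear speed of red_lid above 0.6 m/s and horizontal distance between red_lid_knob and tomato_tub_rim below 0.04 m and z of red_lid_knob in the frame of tomato_tub_rim below 0.07 m).
It fails at once if the green lid is moved more than 30 mm (distance of green_lid_knob from where it was at the start of the episode above 0.03 m).
It fails at once if the spice jar is moved more than 30 mm or knocked over (distance of spice_jar_mid from where it was at the start of the episode above 0.03 m).
It also fails if it takes over 38 s, if anything falls off the work surface, if the arm or the gripper's body presses on something with over 40 N, if the wrist force passes 120 N, or if a joint passes its speed limit or range.

### The arm

A 6-joint arm with a two-finger parallel gripper is mounted at the origin on the work surface. World frame = base frame: x ahead of the robot, y to its left, z up, the work surface at z = 0. Lengths are in m, angles in degrees, forces in N, time in s.
With the tool pointing down it reaches from about 0.3 to 0.95 m from the base axis. Payload 3.1 kg.
Tool frame: the origin (TCP) lies between the finger pads; the fingertips stand 11 mm ahead of it and the grasp point (between the pads) lies 8 mm behind it (bot.tip_reach is the z of the fingertips in the tool frame, in m); z points along the fingers, y is the line along which they close (so a half turn about z gives the same grasp; the last joint's range is limited). The gripper opens to 85 mm and grips with 20 to 120 N. Pads are 22 mm wide; open, the fingers measure 114 mm over their backs; the gripper's body (76 mm by 85 mm) begins 54 mm behind the grasp point. The pads swing forward as they close: fully open they stand 13 mm farther back than shut.
Start: joints at [62.813, 17.653, 93.61, -0, 68.738, -3.994], TCP at [0.246, 0.574, 0.242] pointing down, gripper open.
Joint ranges: [-175.34, 175.34], [-45.06, 112.39], [2.9, 150.54], [-68.45, 248.45], [3.09, 151.38], [-168.51, 168.51]. Speed limits (degrees/s): [159.86, 159.86, 180, 180, 180, 180].

### API

Orientations are given as [roll, pitch, yaw] about the fixed x, y, z axes, in that order (R = Rz(yaw) Ry(pitch) Rx(roll)).
In Python, from plant import bot gives the robot as it stands.
- The arm moves only by the tool carry_out, never from a script. Its argument "commands" is a list of rows, each an object with "gripper": the closure, from 0 (fully open) to 1 (shut); "linear": the shift along the world's x, y, z in m, a list of three; "turn": the turn, a rotation vector about the world's x, y, z in rad, a list of three. In form: [{"gripper": gripper, "linear": [tx, ty, tz], "turn": [wx, wy, wz]}, ...]. A call has 1 to 20 rows; each row shifts and turns the commanded pose from where the row before left it; what a row does not reach is not made up. A row lasts 1/12 s, in which the tool goes at most 41.7 mm and 7.16 degrees, less where a joint would pass 70% of its speed; a pose out of reach is approached as far as the arm can. A call with a gripper value outside its range is refused whole. The fingers move at their own pace and stop on an object; "force" is the grip in N (left out, the last holds). Time passes only in rows, so rows that do not move let the fingers close. It gives the time, the measured TCP pose, the force, the opening and the grip force at its end, in the units of the state.
- bot.observe(): the state, without advancing time (a new reading comes with each control period).
- bot.read_camera(name): name is "scene" or "top"; returns a dict with "image" (384x512x3 uint8, blue, green, red), "range_z" (384x512 float32, m along the optical axis (not along the pixel's ray), 0 where there is no reading), "fovy" (degrees; the focal length in pixels is half the picture's height over the tangent of half this angle, whatever the lens; pixels are square), "cx", "cy" (the principal point, pixels), "k1" (the pictures are not rectified: a ray, as slopes to the right and down, at radius r is drawn at 1 + k1 r^2 times it, then the intrinsics apply), "extrinsics" (4x4, takes a point from camera to world coordinates). Camera axes: x right, y down, z forward; pixel columns grow to the right and rows downward; lengths in m; the calibration is good to about 2 mm. A picture is of the moment at which its call begins.
- bot.finish_job(): hands the job in; it is judged then, once.
The state is a dict: "time": time; "qpos": joint angles; "joint_velocities": joint speeds; "tau": joint torques, N m; "tcp_pos": TCP position; "orientation": TCP orientation; "wrist_force": force on the tool from outside, world axes, zero at the start; "torque": the same for the moment, N m; "grip_width": finger opening in m; "gripper_force": force on a finger pad.
Only numpy, scipy, OpenCV 4.12 (cv2) and the standard library are available. Lean on these libraries where they do the work, as an engineer would, in place of code of your own. Each camera call takes 0.05 s, during which the arm holds its last target. There are 200 camera calls.

## Working session

There is one attempt and no reset: what is moved stays moved. The work goes in short steps, Python scripts to look and compute and a tool call to move; the robot and the scene stay as the last step left them, time stands still between calls to the robot, and variables do not carry over. Pictures are saved under pics/ and viewed, at most 10 in all, crops included, and the job is handed in when it is done.

Besides the shell and the picture viewer there is one more tool, called after "Request:" as a command line: name --argument value ..., lists and objects as JSON in quotes. carry_out: Moves the arm, as the interface text tells. Its arguments: {"type":"object","properties":{"commands":{"type":"array"},"force":{"type":"number"}},"required":["commands"]}

```bash
mkdir -p pics; cat > h.py <<'E'
import numpy as np, cv2
from plant import bot
def cam(n):
    c=bot.read_camera(n); h=c["image"].shape[0]
    c["f"]=h/2/np.tan(np.radians(c["fovy"])/2); return c
def rays(c,uv):
    uv=np.asarray(uv,float).reshape(-1,1,2); K=np.array([[c["f"],0,c["cx"]],[0,c["f"],c["cy"]],[0,0,1]])
    p=cv2.undistortPoints(uv,K,np.array([c["k1"],0,0,0,0])).reshape(-1,2)
    return np.c_[p,np.ones(len(p))]
def onplane(c,uv,z):
    E=np.array(c["extrinsics"]); d=rays(c,uv)@E[:3,:3].T; o=E[:3,3]
    return o+d*((z-o[2])/d[:,2])[:,None]
def cloud(c):
    h,w=c["range_z"].shape; v,u=np.mgrid[:h,:w]
    P=rays(c,np.c_[u.ravel(),v.ravel()])*c["range_z"].reshape(-1,1); E=np.array(c["extrinsics"])
    return (P@E[:3,:3].T+E[:3,3]).reshape(h,w,3)
E
python3 - <<'E'
from h import *
for n in("scene","top"):
    c=cam(n); cv2.imwrite(f"pics/{n}0.png",cv2.resize(c["image"],(768,576),interpolation=cv2.INTER_CUBIC)); print(n,c["f"],c["cx"],c["cy"],c["k1"],np.round(c["extrinsics"],3).tolist())
s=bot.observe();print(s["time"],s["tcp_pos"],s["orientation"],s["grip_width"],s["wrist_force"])
E
```

```text
scene 458.58697087272486 253.3345264413334 190.80325960151086 -0.16746980884023732 [[0.895, 0.362, -0.262, 0.723], [0.447, -0.707, 0.548, -0.506], [0.013, -0.607, -0.795, 0.835], [0.0, 0.0, 0.0, 1.0]]
top 486.05649349889524 264.1569390695132 193.3182665391729 -0.16595624892996239 [[-0.088, -0.974, 0.208, 0.288], [-0.996, 0.088, -0.012, 0.001], [-0.007, -0.209, -0.978, 0.986], [0.0, 0.0, 0.0, 1.0]]
0.1 [0.24582506 0.57382901 0.24114619] [-1.79878475e+02 -9.88323987e-03  1.56806940e+02] 0.08528052787835155 [ 0.29396269 -0.58212233  0.48937801]
```

View pics/top0.png

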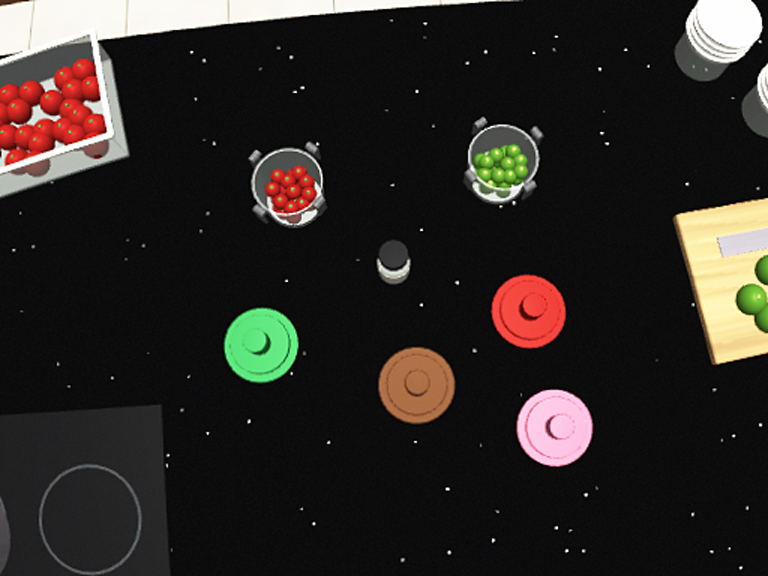

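View pics/scene0.png

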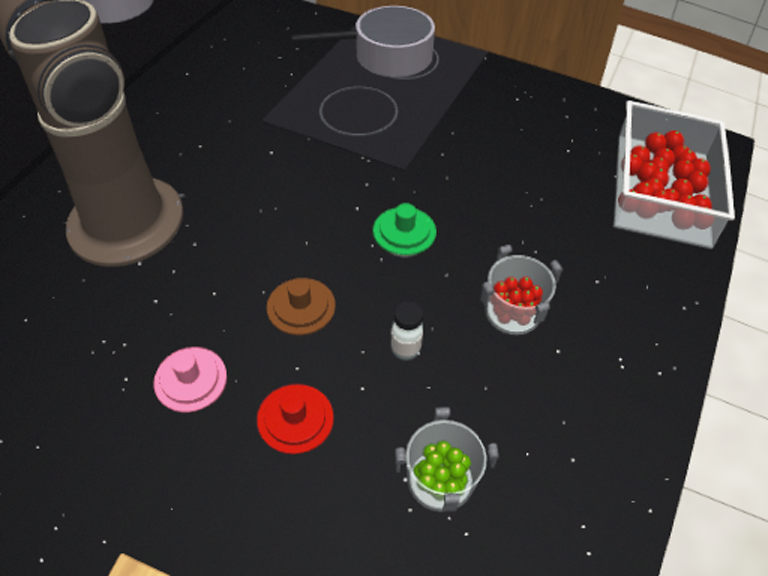

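The top view shows the red lid at (528,311), the tomato tub at (288,187), the green lid at (261,345), the jar at (393,260) and the lime tub at (503,160), at 1.5x scale. The scene view shows the red lid at (295,415) and the tomato tub at (520,290). Next I measure them.

```bash
python3 - <<'E'
from h import *
for n,tubc,lidc in(("top",(288,187),(528,311)),("scene",(520,285),(295,415))):
    c=cam(n); P=cloud(c); hsv=cv2.cvtColor(c["image"],cv2.COLOR_BGR2HSV)
    v,u=np.mgrid[:384,:512]
    near=lambda p,r:(np.hypot(u-p[0]/1.5,v-p[1]/1.5)<r)
    red=((hsv[...,0]<6)|(hsv[...,0]>174))&(hsv[...,1]>150)&(hsv[...,2]>50)&near(lidc,34)
    m=red&(P[...,2]>.063)
    print(n,"red n",red.sum(),"knobtop n",m.sum(),P[m].mean(0),np.ptp(P[m],axis=0),(P[m].max(0)+P[m].min(0))/2)
    # flange outline via image ellipse at z~.024
    (cc)=max(cv2.findContours(red.astype(np.uint8),cv2.RETR_EXTERNAL,cv2.CHAIN_APPROX_NONE)[0],key=cv2.contourArea)[:,0].astype(float)
    Q=onplane(c,cc,.024); (x,y),r=cv2.minEnclosingCircle(Q[:,:2].astype(np.float32)); print(" flange circ",x,y,r)
    t=near(tubc,36)&(c["range_z"]>0)
    for lo,hi in((.065,.08),(.08,.1)):
        q=P[t&(P[...,2]>lo)&(P[...,2]<hi)]
        print(" tub",lo,len(q))
        if len(q)>5:
            A=np.c_[2*q[:,:2],np.ones(len(q))]; s=np.linalg.lstsq(A,(q[:,:2]**2).sum(1),rcond=None)[0]
            print("  fit",s[:2],np.sqrt(s[2]+s[0]**2+s[1]**2),"mid",(q.max(0)+q.min(0))/2,np.ptp(q,axis=0),np.median(q[:,2]))
    # clip centroids
    k=(t&(P[...,2]>.078)&(P[...,2]<.1)).astype(np.uint8); nn,l,st,ce=cv2.connectedComponentsWithStats(k)
    for i in range(1,nn):
        if st[i,4]>4:
            q=P[l==i]; print("  clip",st[i,4],np.round(q.mean(0),4))
    for nm,p,zlo in (("green",(261,345) if n=="top" else (405,225),.063),("jar",(393,260) if n=="top" else (408,315),.08)):
        m=near(p,24)&(P[...,2]>zlo); print(nm,m.sum(),np.median(P[m],axis=0))
E
```

```text
top red n 1950 knobtop n 214 [ 0.44280533 -0.17846325  0.09742474] [0.17520596 0.20030899 0.92271607] [ 0.37547553 -0.0995078   0.52438974]
 flange circ 0.44897153973579407 -0.1853172332048416 0.05121748521924019
 tub 0.065 381
  fit [0.64076465 0.12078958] 0.04717353362600077 mid [0.64199842 0.12119358 0.07255488] [0.09626262 0.09664073 0.01477463] 0.07343281954331549
 tub 0.08 200
  fit [0.64138663 0.12161507] 0.05459208255229565 mid [0.64247538 0.12213698 0.08643018] [0.09707329 0.09846868 0.01210054] 0.08648751926537113
  clip 51 [0.6819 0.0853 0.0858]
  clip 50 [0.678  0.1618 0.0865]
  clip 54 [0.6053 0.0805 0.0859]
  clip 53 [0.6018 0.1586 0.0863]
green 210 [0.43452811 0.17592394 0.06771239]
jar 322 [ 0.52465371 -0.01038642  0.08949705]
scene red n 1901 knobtop n 223 [ 0.46189131 -0.20193666  0.094851  ] [0.28594687 0.33150111 0.77205602] [ 0.5795871  -0.34011474  0.44922926]
 flange circ 0.45211783051490784 -0.1895308643579483 0.05100952088832855
 tub 0.065 450
  fit [0.64591609 0.11662319] 0.04892352710785725 mid [0.64543655 0.11761877 0.07242246] [0.09961302 0.09768479 0.01473998] 0.07226186410509883
 tub 0.08 167
  fit [0.64594259 0.11664072] 0.054977098910932526 mid [0.64611272 0.11593082 0.08575064] [0.10049164 0.09462566 0.01115558] 0.08655188536047587
  clip 44 [0.6048 0.1532 0.0866]
  clip 38 [0.6823 0.1574 0.0859]
  clip 44 [0.6091 0.0763 0.0857]
  clip 57 [0.6872 0.0803 0.0849]
green 133 [0.43949109 0.17210045 0.06786161]
jar 285 [ 0.53105699 -0.01707382  0.08967835]
```

The two views disagree by about 5 mm: the top view puts the tub at (0.642, 0.121) and the lid at (0.449, -0.185), while the scene view gives (0.646, 0.117) and (0.452, -0.1895). I'll use the averages, move over the lid, then use the gripper's known pose to settle the offset.

Request:
carry_out --commands '[{"gripper":0,"linear":[0.005,-0.02,0],"turn":[0,0,0]},{"gripper":0,"linear":[0.0102,-0.038,-0.004],"turn":[0,0,0]},{"gripper":0,"linear":[0.0102,-0.038,-0.004],"turn":[0,0,0]},{"gripper":0,"linear":[0.0102,-0.038,-0.004],"turn":[0,0,0]},{"gripper":0,"linear":[0.0102,-0.038,-0.004],"turn":[0,0,0]},{"gripper":0,"linear":[0.0102,-0.038,-0.004],"turn":[0,0,0]},{"gripper":0,"linear":[0.0102,-0.038,-0.004],"turn":[0,0,0]},{"gripper":0,"linear":[0.0102,-0.038,-0.004],"turn":[0,0,0]},{"gripper":0,"linear":[0.0102,-0.038,-0.004],"turn":[0,0,0]},{"gripper":0,"linear":[0.0102,-0.038,-0.004],"turn":[0,0,0]},{"gripper":0,"linear":[0.0102,-0.038,-0.004],"turn":[0,0,0]},{"gripper":0,"linear":[0.0102,-0.038,-0.004],"turn":[0,0,0]},{"gripper":0,"linear":[0.0102,-0.038,-0.004],"turn":[0,0,0]},{"gripper":0,"linear":[0.0102,-0.038,-0.004],"turn":[0,0,0]},{"gripper":0,"linear":[0.0102,-0.038,-0.004],"turn":[0,0,0]},{"gripper":0,"linear":[0.0102,-0.038,-0.004],"turn":[0,0,0]},{"gripper":0,"linear":[0.0102,-0.038,-0.004],"turn":[0,0,0]},{"gripper":0,"linear":[0.0102,-0.038,-0.004],"turn":[0,0,0]},{"gripper":0,"linear":[0.0102,-0.038,-0.004],"turn":[0,0,0]},{"gripper":0,"linear":[0.0102,-0.038,-0.004],"turn":[0,0,0]}]' --force 70

```text
time: 1.87
tcp_pos: [0.445, -0.1696, 0.1661]
orientation: [180.0, 0.0, 156.8]
wrist_force: [1.0, 1.0, 0.8]
grip_width: 0.0856
gripper_force: 0.0
```

Request:
carry_out --commands '[{"gripper":0,"linear":[0.003,-0.01,-0.02],"turn":[0,0,0]},{"gripper":0,"linear":[0.003,-0.009,-0.02],"turn":[0,0,0]},{"gripper":0,"linear":[0,0,-0.01],"turn":[0,0,0]},{"gripper":0,"linear":[0,0,0],"turn":[0,0,0]}]'

```text
time: 2.2
tcp_pos: [0.4485, -0.1856, 0.1136]
orientation: [180.0, -0.4, 156.7]
wrist_force: [-0.4, 0.5, 0.0]
grip_width: 0.0854
gripper_force: 0.0
```

```bash
python3 - <<'E'
from h import *
s=bot.observe();print(s["time"],s["tcp_pos"],s["grip_width"],bot.tip_reach)
a=[]
for n in("scene","top"):
    c=cam(n); im=cv2.resize(c["image"],None,fx=2,fy=2,interpolation=cv2.INTER_CUBIC)
    E=np.array(c["extrinsics"]); p=np.linalg.inv(E)@np.append(s["tcp_pos"],1); q=p[:2]/p[2]; q=q*(1+c["k1"]*(q@q)); uv=q*c["f"]+[c["cx"],c["cy"]]
    x,y=(uv*2).astype(int); cv2.circle(im,(x,y),4,(255,255,0),1); print(n,uv)
    x0,y0=max(0,x-190),max(0,y-200); a.append(cv2.resize(im[y0:y0+400,x0:x0+380],(395,416))); print(x0,y0)
cv2.imwrite("pics/a.png",np.hstack(a))
E
```

```text
2.2 [ 0.44849978 -0.18555668  0.113571  ] 0.085400851389672 0.011
scene [191.26371956 253.16280063]
192 306
top [360.46203696 198.30240357]
530 196
```

View pics/a.png

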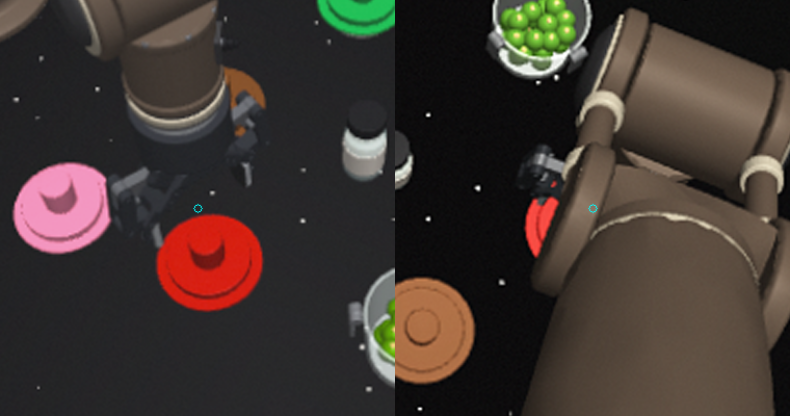

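In the scene crop the fingers straddle the red lid, with tips at about (157,243) and (248,183). Their midpoint (202,213) lies right of and below the projected TCP (198,208), which suggests the scene camera carries a bias. I'll measure that with depth on the fingertips.

```bash
python3 - <<'E'
from h import *
s=bot.observe(); t=s["tcp_pos"]
from scipy.spatial.transform import Rotation as R
yv=R.from_euler("xyz",s["orientation"],degrees=True).as_matrix()[:,1]
c=cam("scene"); P=cloud(c); print(t,yv)
m=(np.hypot(P[...,0]-t[0],P[...,1]-t[1])<.09)&(P[...,2]>.085)&(P[...,2]<.2)
q=P[m]; a=(q-t)@yv; xv=np.cross([0,0,1],yv); b=(q-t)@xv
print("x-perp dir",xv)
for sg in(1,-1):
    k=a*sg>.02
    qa,qb,qz=a[k],b[k],q[k,2]
    print(sg,k.sum(),qz.min())
    for lo in np.arange(.10,.16,.008):
        j=(qz>lo)&(qz<lo+.008)
        if j.sum()>2: print("  z%.3f n%d along %.4f..%.4f perp %.4f..%.4f"%(lo,j.sum(),qa[j].min(),qa[j].max(),qb[j].min(),qb[j].max()))
E
```

```text
[ 0.45029146 -0.18560302  0.11592729] [3.93434148e-01 9.19352731e-01 3.56362350e-04]
x-perp dir [-0.91935273  0.39343415  0.        ]
1 394 0.11833615772596562
  z0.116 n14 along 0.0424..0.0492 perp -0.0116..0.0079
  z0.124 n22 along 0.0420..0.0551 perp -0.0121..0.0103
  z0.132 n28 along 0.0421..0.0549 perp -0.0120..0.0076
  z0.140 n20 along 0.0420..0.0550 perp -0.0117..0.0001
  z0.148 n15 along 0.0421..0.0486 perp -0.0124..-0.0037
  z0.156 n16 along 0.0419..0.0632 perp -0.0145..-0.0069
-1 521 0.12128250355758763
  z0.116 n4 along -0.0531..-0.0458 perp -0.0105..-0.0057
  z0.124 n17 along -0.0558..-0.0431 perp -0.0128..0.0010
  z0.132 n21 along -0.0562..-0.0445 perp -0.0128..0.0057
  z0.140 n19 along -0.0550..-0.0431 perp -0.0133..-0.0068
  z0.148 n15 along -0.0568..-0.0437 perp -0.0136..-0.0061
  z0.156 n22 along -0.0605..-0.0417 perp -0.0146..0.0072
```

The scene-camera bias is only about (+1, -1) mm, so the lid is at about (0.451, -0.188) and the tub at about (0.645, 0.118). Now I descend and grasp.

Request:
carry_out --commands '[{"gripper":0,"linear":[0.0005,-0.0025,-0.017],"turn":[0,0,0]},{"gripper":0,"linear":[0,0,-0.02],"turn":[0,0,0]},{"gripper":0,"linear":[0,0,-0.018],"turn":[0,0,0]},{"gripper":0,"linear":[0,0,-0.01],"turn":[0,0,0]},{"gripper":0,"linear":[0,0,0],"turn":[0,0,0]},{"gripper":0,"linear":[0,0,0],"turn":[0,0,0]},{"gripper":0,"linear":[0,0,0],"turn":[0,0,0]}]' --force 40

```text
time: 2.93
tcp_pos: [0.4526, -0.1893, 0.0526]
orientation: [-180.0, 0.1, 156.8]
wrist_force: [0.0, -0.7, -0.3]
grip_width: 0.085
gripper_force: 0.0
```

Request:
carry_out --commands '[{"gripper":0.2,"linear":[-0.0005,0.001,-0.003],"turn":[0,0,0]},{"gripper":0.5,"linear":[0,0,0],"turn":[0,0,0]},{"gripper":0.8,"linear":[0,0,0],"turn":[0,0,0]},{"gripper":1,"linear":[0,0,0],"turn":[0,0,0]},{"gripper":1,"linear":[0,0,0],"turn":[0,0,0]},{"gripper":1,"linear":[0,0,0],"turn":[0,0,0]},{"gripper":1,"linear":[0,0,0],"turn":[0,0,0]},{"gripper":1,"linear":[0,0,0],"turn":[0,0,0]},{"gripper":1,"linear":[0,0,0],"turn":[0,0,0]},{"gripper":1,"linear":[0,0,0],"turn":[0,0,0]}]' --force 60

```text
time: 3.77
tcp_pos: [0.4516, -0.1884, 0.0488]
orientation: [-180.0, 0.1, 156.8]
wrist_force: [-0.5, -0.5, 5.1]
grip_width: 0.0308
gripper_force: 59.5
```

Gripped, with width 31 mm and 60 N on the pads. Now I lift and check.

Request:
carry_out --commands '[{"gripper":1,"linear":[0,0,0.005],"turn":[0,0,0]},{"gripper":1,"linear":[0,0,0.015],"turn":[0,0,0]},{"gripper":1,"linear":[0,0,0.025],"turn":[0,0,0]},{"gripper":1,"linear":[0,0,0.025],"turn":[0,0,0]},{"gripper":1,"linear":[0,0,0.025],"turn":[0,0,0]},{"gripper":1,"linear":[0,0,0.025],"turn":[0,0,0]},{"gripper":1,"linear":[0,0,0.015],"turn":[0,0,0]},{"gripper":1,"linear":[0,0,0.005],"turn":[0,0,0]},{"gripper":1,"linear":[0,0,0],"turn":[0,0,0]},{"gripper":1,"linear":[0,0,0],"turn":[0,0,0]},{"gripper":1,"linear":[0,0,0],"turn":[0,0,0]}]'

```text
time: 4.68
tcp_pos: [0.4497, -0.1873, 0.1865]
orientation: [180.0, -0.2, 156.8]
wrist_force: [-0.2, -0.2, -1.0]
grip_width: 0.0305
gripper_force: 59.3
```

```bash
cat > lid.py <<'E'
from h import *
s=bot.observe(); t=s["tcp_pos"]; print(s["time"],t,s["orientation"],s["grip_width"],s["gripper_force"],s["wrist_force"])
c=cam("scene"); P=cloud(c); hsv=cv2.cvtColor(c["image"],cv2.COLOR_BGR2HSV)
m=((hsv[...,0]<6)|(hsv[...,0]>174))&(hsv[...,1]>150)&(hsv[...,2]>50)&(np.hypot(P[...,0]-t[0],P[...,1]-t[1])<.06)&(abs(P[...,2]-t[2])<.05)
q=P[m]; print("n",len(q)); h=np.histogram(q[:,2]-t[2],bins=np.arange(-.05,.03,.004)); print(h[0],np.round(h[1],3))
# plane fit to flange/step faces
for lo,hi in ((-.0200,-.0100),(-.033,-.021)):
    k=(q[:,2]-t[2]>lo)&(q[:,2]-t[2]<hi); r=q[k]
    if len(r)>30:
        A=np.c_[r[:,:2]-t[:2],np.ones(len(r))]; f=np.linalg.lstsq(A,r[:,2],rcond=None)[0]; print(lo,len(r),"slopes",f[:2],"z0-t",f[2]-t[2])
mm=max(cv2.findContours(m.astype(np.uint8),cv2.RETR_EXTERNAL,cv2.CHAIN_APPROX_NONE)[0],key=cv2.contourArea)[:,0].astype(float)
Q=onplane(c,mm,t[2]-.0255); (x,y),r=cv2.minEnclosingCircle(Q[:,:2].astype(np.float32)); print("flange",x,y,r,"minus tcp",x-t[0],y-t[1])
im=cv2.resize(c["image"],None,fx=3,fy=3,interpolation=cv2.INTER_CUBIC); u,v=(mm.mean(0)*3).astype(int); x0,y0=max(0,u-250),max(0,v-220)
import sys; cv2.imwrite(f"pics/{sys.argv[1]}.png",im[y0:y0+440,x0:x0+500]); print(x0,y0)
E
python3 lid.py b
```

```text
4.6833 [ 0.44965234 -0.18730082  0.18648834] [179.98293806  -0.20554718 156.80696007] 0.03050414245939938 59.32297110557556 [-0.15611827 -0.16261632 -0.95571397]
n 1816
[  0   0   0   0   9 389 269  56 645 106  18  17  23  23  26  17  51 161
   0] [-0.05  -0.046 -0.042 -0.038 -0.034 -0.03  -0.026 -0.022 -0.018 -0.014
 -0.01  -0.006 -0.002  0.002  0.006  0.01   0.014  0.018  0.022  0.026]
-0.02 783 slopes [-0.01411426  0.01920886] z0-t -0.014989538415806636
-0.033 679 slopes [-0.00037443  0.00614762] z0-t -0.02611160412562169
flange 0.45089438557624817 -0.18879230320453644 0.050867997109889984 minus tcp 0.0012420452748380106 -0.0014914831670732875
319 506
```

View pics/b.png

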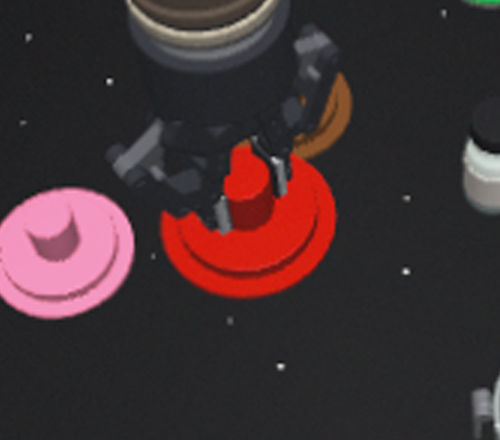

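The lid is held level and centred: the flange-minus-TCP offset of (1.2, -1.5) mm matches the camera bias. The crop shows the red lid at (248,222) hanging from the fingers. Now I carry it over the tub at (0.6445, 0.118).

Request:
carry_out --commands '[{"gripper":1,"linear":[0.007,0.0125,0],"turn":[0,0,0]},{"gripper":1,"linear":[0.015,0.0235,0],"turn":[0,0,0]},{"gripper":1,"linear":[0.015,0.0235,0],"turn":[0,0,0]},{"gripper":1,"linear":[0.015,0.0235,0],"turn":[0,0,0]},{"gripper":1,"linear":[0.015,0.0235,0],"turn":[0,0,0]},{"gripper":1,"linear":[0.015,0.0235,0],"turn":[0,0,0]},{"gripper":1,"linear":[0.015,0.0235,0],"turn":[0,0,0]},{"gripper":1,"linear":[0.015,0.0235,0],"turn":[0,0,0]},{"gripper":1,"linear":[0.015,0.0235,0],"turn":[0,0,0]},{"gripper":1,"linear":[0.015,0.0235,0],"turn":[0,0,0]},{"gripper":1,"linear":[0.015,0.0235,0],"turn":[0,0,0]},{"gripper":1,"linear":[0.015,0.0235,0],"turn":[0,0,0]},{"gripper":1,"linear":[0.015,0.0235,0],"turn":[0,0,0]},{"gripper":1,"linear":[0.007,0.0125,0],"turn":[0,0,0]},{"gripper":1,"linear":[0,0,0],"turn":[0,0,0]},{"gripper":1,"linear":[0,0,0],"turn":[0,0,0]},{"gripper":1,"linear":[0,0,0],"turn":[0,0,0]}]'

```text
time: 6.15
tcp_pos: [0.6438, 0.118, 0.1871]
orientation: [-179.9, -0.1, 156.8]
wrist_force: [-0.8, -1.0, -1.4]
grip_width: 0.0305
gripper_force: 59.5
```

```bash
python3 lid.py c
```

```text
6.15 [0.64377492 0.11796283 0.18712139] [-1.79881533e+02 -1.24312690e-01  1.56792049e+02] 0.030450845909840988 59.46779429912567 [-0.83079997 -0.95749964 -1.37922324]
n 1262
[  0   0   0   0   2 240 231  60 490  63  12  15  11  13  15  11  40  40
   1] [-0.05  -0.046 -0.042 -0.038 -0.034 -0.03  -0.026 -0.022 -0.018 -0.014
 -0.01  -0.006 -0.002  0.002  0.006  0.01   0.014  0.018  0.022  0.026]
-0.02 592 slopes [-0.00151924 -0.00061551] z0-t -0.01570690216840953
-0.033 487 slopes [-0.00217441 -0.02023287] z0-t -0.026270130162376393
flange 0.6455457806587219 0.12137141823768616 0.05603564530611038 minus tcp 0.001770862745687718 0.0034085878017041937
814 263
```

View pics/c.png

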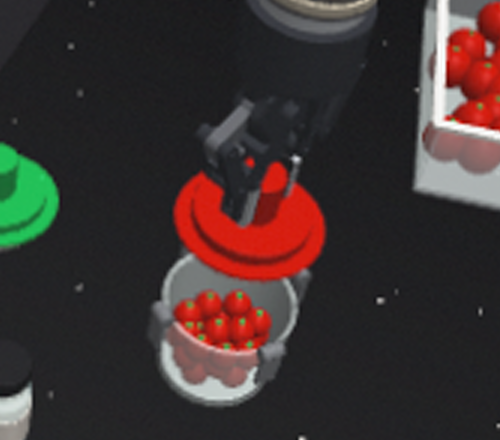

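The lid hangs over the tub, with the crop showing the lid at (250,225) and the tub at (228,325). The position is right, so I descend to just over the clips.

Request:
carry_out --commands '[{"gripper":1,"linear":[0.0005,0,-0.006],"turn":[0,0,0]},{"gripper":1,"linear":[0,0,-0.012],"turn":[0,0,0]},{"gripper":1,"linear":[0,0,-0.012],"turn":[0,0,0]},{"gripper":1,"linear":[0,0,-0.012],"turn":[0,0,0]},{"gripper":1,"linear":[0,0,-0.01],"turn":[0,0,0]},{"gripper":1,"linear":[0,0,-0.007],"turn":[0,0,0]},{"gripper":1,"linear":[0,0,-0.003],"turn":[0,0,0]},{"gripper":1,"linear":[0,0,0],"turn":[0,0,0]},{"gripper":1,"linear":[0,0,0],"turn":[0,0,0]},{"gripper":1,"linear":[0,0,0],"turn":[0,0,0]}]'

```text
time: 7.03
tcp_pos: [0.6461, 0.1191, 0.127]
orientation: [180.0, 0.1, 156.8]
wrist_force: [0.1, -0.3, -0.8]
grip_width: 0.0305
gripper_force: 59.5
```

```bash
cat > t.py <<'E'
from h import *
import sys
s=bot.observe(); print(s["time"],s["tcp_pos"],s["wrist_force"])
a=[]
for n,p in(("scene",(347,185)),("top",(192,125))):
    c=cam(n); a.append(cv2.resize(c["image"][p[1]-50:p[1]+50,p[0]-45:p[0]+45],(396,440),interpolation=cv2.INTER_CUBIC))
    if n=="scene": P=cloud(c)
    if n=="scene":
        hsv=cv2.cvtColor(c["image"],cv2.COLOR_BGR2HSV); v,u=np.mgrid[:384,:512]
        t=np.array([.6458,.1168]); r=np.hypot(P[...,0]-t[0],P[...,1]-t[1])
        m=((hsv[...,0]<6)|(hsv[...,0]>174))&(hsv[...,1]>150)&(P[...,2]>.078)&(P[...,2]<.15)
        k=m&(r<.052); zz=P[k][:,2]; print(np.histogram(zz,np.arange(.078,.15,.004)))
        for lo,hi in((.022,.037),(.042,.05)):
            w=P[m&(r>lo)&(r<hi)]; w=w[abs(w[:,2]-np.median(w[:,2]))<.005]
            f=np.linalg.lstsq(np.c_[w[:,:2]-t,np.ones(len(w))],w[:,2],rcond=None)[0]; print("plane r",lo,len(w),"slope",f[:2],"z",f[2])
        w=P[m&(r<.025)]; w=w[w[:,2]>w[:,2].max()-.003]; print("knob top",len(w),(w.max(0)+w.min(0))/2,"rel scene-tub",(w.max(0)+w.min(0))[:2]/2-t)
cv2.imwrite(f"pics/{sys.argv[1]}.png",np.hstack(a))
E
python3 t.py d
```

```text
7.0333 [0.64613629 0.11913948 0.12697727] [ 0.09230712 -0.28399972 -0.75232447]
(array([  0,   1,   0,   0,   6, 291, 134,  73, 451,  54,   8,  12,  12,
        11,  10,  10,  48]), array([0.078, 0.082, 0.086, 0.09 , 0.094, 0.098, 0.102, 0.106, 0.11 ,
       0.114, 0.118, 0.122, 0.126, 0.13 , 0.134, 0.138, 0.142, 0.146]))
plane r 0.022 354 slope [-0.00038109  0.007101  ] z 0.11226088792172122
plane r 0.042 286 slope [0.00070848 0.00960513] z 0.10128782847350626
knob top 18 [0.64786643 0.11546583 0.14734542] rel scene-tub [ 0.00206643 -0.00133417]
```

View pics/d.png

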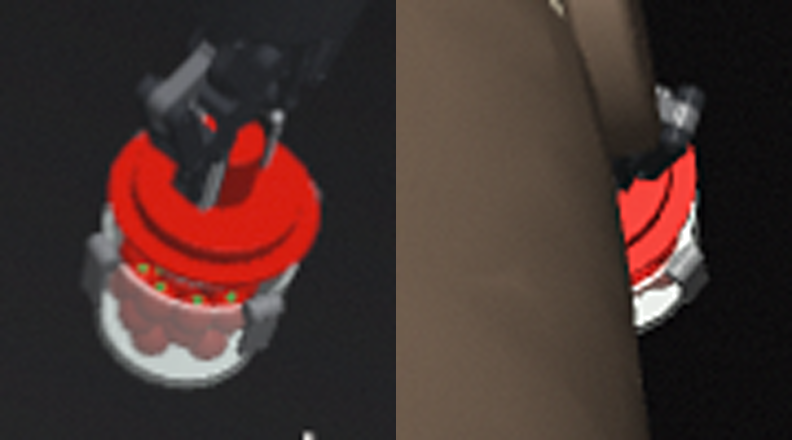

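The lid is level just above the tub, with its centre at (215,200) and the clips at (100,260) and (262,310) in the left half. It sits within about 1.5 mm of the axis. I nudge it -1 mm in x and lower slowly to contact.

Request:
carry_out --commands '[{"gripper":1,"linear":[-0.001,0,-0.002],"turn":[0,0,0]},{"gripper":1,"linear":[0,0,-0.002],"turn":[0,0,0]},{"gripper":1,"linear":[0,0,-0.002],"turn":[0,0,0]},{"gripper":1,"linear":[0,0,-0.002],"turn":[0,0,0]},{"gripper":1,"linear":[0,0,-0.0015],"turn":[0,0,0]},{"gripper":1,"linear":[0,0,-0.0015],"turn":[0,0,0]},{"gripper":1,"linear":[0,0,-0.0015],"turn":[0,0,0]},{"gripper":1,"linear":[0,0,-0.0015],"turn":[0,0,0]},{"gripper":1,"linear":[0,0,0],"turn":[0,0,0]}]'

```text
time: 7.88
tcp_pos: [0.6453, 0.1193, 0.1129]
orientation: [179.9, 0.1, 156.8]
wrist_force: [-0.2, 0.6, 2.1]
grip_width: 0.0304
gripper_force: 59.7
```

Light contact at about 3 N with the knob about 40 mm over the rim, as expected. Now I press straight down.

Request:
carry_out --commands '[{"gripper":1,"linear":[0,0,-0.001],"turn":[0,0,0]},{"gripper":1,"linear":[0,0,-0.001],"turn":[0,0,0]},{"gripper":1,"linear":[0,0,-0.001],"turn":[0,0,0]},{"gripper":1,"linear":[0,0,-0.001],"turn":[0,0,0]},{"gripper":1,"linear":[0,0,0],"turn":[0,0,0]}]'

```text
time: 8.3
tcp_pos: [0.6448, 0.1192, 0.1079]
orientation: [180.0, 0.0, 156.8]
wrist_force: [1.6, 3.0, 0.4]
grip_width: 0.0307
gripper_force: 59.7
```

Request:
carry_out --commands '[{"gripper":1,"linear":[0.0005,0.001,-0.001],"turn":[0,0,0]},{"gripper":1,"linear":[0,0,-0.001],"turn":[0,0,0]},{"gripper":1,"linear":[0,0,-0.001],"turn":[0,0,0]},{"gripper":1,"linear":[0,0,-0.001],"turn":[0,0,0]},{"gripper":1,"linear":[0,0,-0.001],"turn":[0,0,0]},{"gripper":1,"linear":[0,0,0],"turn":[0,0,0]}]'

```text
time: 8.8
tcp_pos: [0.6448, 0.1196, 0.1041]
orientation: [-179.9, -0.0, 156.8]
wrist_force: [-1.1, -1.3, 5.5]
grip_width: 0.0305
gripper_force: 60.2
```

```bash
python3 t.py e
```

```text
8.8 [0.64484115 0.11957821 0.10406485] [-1.10331739 -1.31247424  5.53135462]
(array([229,  51, 361, 159,  10,  11,   9,   9,  11,   9,  14,  56,   0,
         0,   0,   1,   4]), array([0.078, 0.082, 0.086, 0.09 , 0.094, 0.098, 0.102, 0.106, 0.11 ,
       0.114, 0.118, 0.122, 0.126, 0.13 , 0.134, 0.138, 0.142, 0.146]))
plane r 0.022 346 slope [-0.00369296  0.00542576] z 0.08949124510272716
plane r 0.042 147 slope [-0.00025265  0.00023964] z 0.07917909320651027
knob top 1 [0.63555766 0.10151642 0.14382063] rel scene-tub [-0.01024234 -0.01528358]
```

Request:
carry_out --commands '[{"gripper":1,"linear":[0,0,-0.001],"turn":[0,0,0]},{"gripper":1,"linear":[0,0,-0.001],"turn":[0,0,0]},{"gripper":1,"linear":[0,0,-0.001],"turn":[0,0,0]},{"gripper":1,"linear":[0,0,0],"turn":[0,0,0]}]'

```text
time: 9.23
tcp_pos: [0.6449, 0.1195, 0.104]
orientation: [-179.9, -0.0, 156.8]
wrist_force: [-7.3, -2.3, 15.9]
grip_width: 0.0303
gripper_force: 61.4
```

It bottoms out: 16 N with no further travel. I unload, open partly and rise.

Request:
carry_out --commands '[{"gripper":1,"linear":[0,0,0.001],"turn":[0,0,0]},{"gripper":1,"linear":[0,0,0.001],"turn":[0,0,0]},{"gripper":1,"linear":[0,0,0.001],"turn":[0,0,0]},{"gripper":0.8,"linear":[0,0,0],"turn":[0,0,0]},{"gripper":0.4,"linear":[0,0,0],"turn":[0,0,0]},{"gripper":0.4,"linear":[0,0,0],"turn":[0,0,0]},{"gripper":0.4,"linear":[0,0,0],"turn":[0,0,0]},{"gripper":0.4,"linear":[0,0,0],"turn":[0,0,0]},{"gripper":0.4,"linear":[0,0,0],"turn":[0,0,0]}]'

```text
time: 9.98
tcp_pos: [0.6445, 0.12, 0.1025]
orientation: [-180.0, -0.1, 156.8]
wrist_force: [0.1, 0.5, 0.0]
grip_width: 0.0512
gripper_force: 0.0
```

Request:
carry_out --commands '[{"gripper":0.4,"linear":[0,0,0.005],"turn":[0,0,0]},{"gripper":0.4,"linear":[0,0,0.01],"turn":[0,0,0]},{"gripper":0.4,"linear":[0,0,0.02],"turn":[0,0,0]},{"gripper":0.4,"linear":[0,0,0.03],"turn":[0,0,0]},{"gripper":0.4,"linear":[0,0,0.03],"turn":[0,0,0]},{"gripper":0.4,"linear":[-0.02,0.02,0.02],"turn":[0,0,0]},{"gripper":0.4,"linear":[-0.03,0.03,0],"turn":[0,0,0]},{"gripper":0.4,"linear":[-0.03,0.03,0],"turn":[0,0,0]},{"gripper":0.4,"linear":[-0.02,0.02,0],"turn":[0,0,0]},{"gripper":0.4,"linear":[0,0,0],"turn":[0,0,0]},{"gripper":0.4,"linear":[0,0,0],"turn":[0,0,0]}]'

```text
time: 10.9
tcp_pos: [0.5454, 0.2202, 0.2196]
orientation: [179.9, 0.1, 157.0]
wrist_force: [-0.1, -0.9, -0.2]
grip_width: 0.0515
gripper_force: 0.0
```

```bash
python3 t.py f
```

```text
10.9 [0.54539917 0.22018856 0.21959961] [-0.06753399 -0.93334363 -0.15229934]
(array([231,  45, 476, 177,  22,  19,  19,  19,  23,  14,  44, 119,   3,
         0,   0,   0,   0]), array([0.078, 0.082, 0.086, 0.09 , 0.094, 0.098, 0.102, 0.106, 0.11 ,
       0.114, 0.118, 0.122, 0.126, 0.13 , 0.134, 0.138, 0.142, 0.146]))
plane r 0.022 407 slope [-0.00080304  0.01155216] z 0.08927052876667971
plane r 0.042 147 slope [-0.00047679  0.0039964 ] z 0.07939648223469772
knob top 17 [0.64685449 0.11503686 0.1265032 ] rel scene-tub [ 0.00105449 -0.00176314]
```

View pics/f.png

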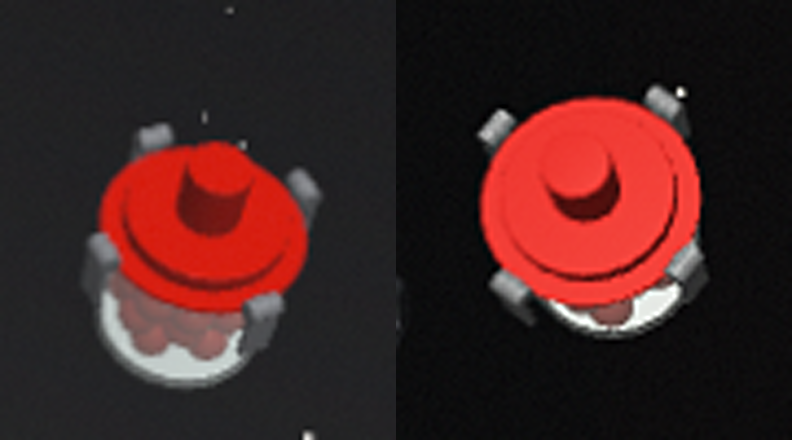

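The lid is level and seated, with all four clips at (152,140), (302,195), (100,262) and (262,318) standing over the flange. The step top at 89.3 mm puts the knob 31.3 mm over the rim. I'm handing the job in.

```bash
python3 -c "
from plant import bot; print(bot.finish_job())"
```

```text
the job is handed in; nothing more can be done
None
```

The red lid is snapped fully down and level on the tomato tub, with the knob about 31 mm over the rim; the gripper is clear and the job was handed in at about 11 s, with no verdict returned by the judge.

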